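# Set out the viscometer bobs by size, the largest next to the measuring place

## Task

Set out the four clean viscometer bobs for a test: move them from the white draining tray to the black rack, one upright in each cup, in order of size, with the largest in the end cup nearest the lab jack and the smallest at the far end. Do not let a bob fall over, and leave the sample jar where it stands.

Things in the scene. Friction and masses are not known exactly. Their poses are not given: they have to be found in the camera images.
- bob44: Loose steel measuring bob, the largest: upright cylinder 44 mm across, 40 mm tall, then a 5 mm stem, a round blue coupling (the grip) 20 mm across from 78 to 100 mm up, a tip to 104 mm. Origin at the centre of its underside, z up the stem; under 0.25 kg. Starts in a bay of the white draining tray (bays in a row, 75 mm apart; floor 10 mm above the bench, lips to 23 mm).
- bob36: Loose steel measuring bob, the second largest: upright cylinder 36 mm across, 40 mm tall, then a 5 mm stem, a round green coupling (the grip) 20 mm across from 78 to 100 mm up, a tip to 104 mm. Origin at the centre of its underside, z up the stem; under 0.25 kg. Starts in a bay of the white draining tray (bays in a row, 75 mm apart; floor 10 mm above the bench, lips to 23 mm).
- bob28: Loose steel measuring bob, the third largest: upright cylinder 28 mm across, 40 mm tall, then a 5 mm stem, a round yellow coupling (the grip) 20 mm across from 78 to 100 mm up, a tip to 104 mm. Origin at the centre of its underside, z up the stem; under 0.25 kg. Starts in a bay of the white draining tray (bays in a row, 75 mm apart; floor 10 mm above the bench, lips to 23 mm).
- bob20: Loose steel measuring bob, the smallest: upright cylinder 20 mm across, 40 mm tall, then a 5 mm stem, a round red coupling (the grip) 20 mm across from 78 to 100 mm up, a tip to 104 mm. Origin at the centre of its underside, z up the stem; under 0.25 kg. Starts in a bay of the white draining tray (bays in a row, 75 mm apart; floor 10 mm above the bench, lips to 23 mm).
- well1: Round white cup, at the +y (left) end of four alike, 75 mm apart along their y on the fixed black rack. 68 mm outside, 60 mm inside. Origin at the centre of its underside, 8 mm above the bench; inner floor 4 mm, rim 14 mm above the origin. A leaning black back plate, top 51 mm above the bench, stands 45 to 60 mm to the row's +x side.
- well2: Round white cup, second from the +y (left) end of four alike, 75 mm apart along their y on the fixed black rack. 68 mm outside, 60 mm inside. Origin at the centre of its underside, 8 mm above the bench; inner floor 4 mm, rim 14 mm above the origin. A leaning black back plate, top 51 mm above the bench, stands 45 to 60 mm to the row's +x side.
- well3: Round white cup, third from the +y (left) end of four alike, 75 mm apart along their y on the fixed black rack. 68 mm outside, 60 mm inside. Origin at the centre of its underside, 8 mm above the bench; inner floor 4 mm, rim 14 mm above the origin. A leaning black back plate, top 51 mm above the bench, stands 45 to 60 mm to the row's +x side.
- well4: Round white cup, at the -y (right) end of four alike, 75 mm apart along their y on the fixed black rack. 68 mm outside, 60 mm inside. Origin at the centre of its underside, 8 mm above the bench; inner floor 4 mm, rim 14 mm above the origin. A leaning black back plate, top 51 mm above the bench, stands 45 to 60 mm to the row's +x side.
- jack: Fixed scissor lab jack, 150 x 130 mm, with a black knob on its robot side and an empty steel measuring cup on top, 156 mm high in all: the measuring place. It stands to the left (+y) or to the right (-y) of the racks. Origin at the centre of its underside.
- jar: Bystander: closed amber glass sample jar with white cap, 68 mm in diameter, 95 mm high, on the other side of the racks from the jack. Origin at the centre of its underside.
Not all that is in view belongs to the job. What is shaped like the bob28 but purple is not meant.

How it is judged:
By the outcome, as a careful person would: the job done as asked, in the order asked, and still so for the second after the job is handed in, with the robot touching nothing.
It also fails if it takes over 99 s, if anything falls off the work surface, if the arm or the gripper's body presses on something with over 40 N, if the wrist force passes 120 N, or if a joint passes its speed limit or range.

## Robot

A 6-joint arm with a two-finger parallel gripper is mounted at the origin on the work surface. World frame = base frame: x ahead of the robot, y to its left, z up, the work surface at z = 0. Lengths are in mm, angles in rad, forces in N, time in s.
With the tool pointing down it reaches from about 325 to 1000 mm from the base axis. Payload 5.1 kg.
Tool frame: the origin (TCP) lies midway between the tips of the shut fingers; the grasp point (between the pads) lies 19 mm behind it (robot.tcp_to_grasp is the z of the grasp point in the tool frame, in mm); z points along the fingers, y is the line along which they close (so a half turn about z gives the same grasp; the last joint's range is limited). The gripper opens to 85 mm and grips with 20 to 120 N. Pads are 22 mm wide; open, the fingers measure 114 mm over their backs; the gripper's body (76 mm by 85 mm) begins 54 mm behind the grasp point. The pads swing forward as they close: fully open they stand 13 mm farther back than shut.
Start: joints at [-1.237, 0.124, 1.65, -0, 1.367, -0.083], TCP at [263.111, -594.355, 231.322] pointing down, gripper open.
Joint ranges: [-2.61, 2.61], [-1.02, 2.33], [0.03, 2.71], [-1.35, 4.49], [0.32, 2.68], [-2.91, 2.91]. Speed limits (rad/s): [2.57, 2.57, 3.14, 3.14, 3.14, 3.14].

## Interface

Orientations are given as a rotation vector (axis times angle).
In Python, from bench import robot gives the robot as it stands.
- The arm moves only by the tool play_rows, never from a script. Its argument "series" is a list of rows, each an object with "translation": the shift along the tool's x, y, z normalised to -1 to 1, where 1 is 0.15 m, a list of three; "rot": the turn, a rotation vector about the tool's x, y, z normalised to -1 to 1, where 1 is 2 rad, a list of three; "fingers": the opening, from -1 (shut) to 1 (fully open). In form: [{"translation": [dx, dy, dz], "rot": [rx, ry, rz], "fingers": fingers}, ...]. A call has 1 to 12 rows; each row shifts and turns the commanded pose from where the row before left it, along the tool's axes as they then stand; what a row does not reach is not made up. A row lasts 1/8 s, in which the tool goes at most 62.5 mm and 10.7 degrees, less where a joint would pass 70% of its speed; a pose out of reach is approached as far as the arm can. A call with a number of a shift or a turn outside -1 to 1 is refused whole. A call with a gripper value outside its range is refused whole. The fingers move at their own pace and stop on an object; "force" is the grip in N (left out, the last holds). Time passes only in rows, so rows that do not move let the fingers close. It gives the time, the measured TCP pose, the force, the opening and the grip force at its end, in the units of the state.
- robot.get_obs(): the state, without advancing time (a new reading comes with each control period).
- robot.snapshot(name): name is "scene" or "top" or "wrist"; returns a dict with "pixels" (420x560x3 uint8, red, green, blue), "fov_y" (degrees; the focal length in pixels is half the picture's height over the tangent of half this angle, whatever the lens; pixels are square), "cx", "cy" (the principal point, pixels), "origin" and "orientation" of the camera in the world; the wrist camera has in their place "mount" (4x4, takes a point from camera to tool coordinates, whose origin is the TCP and whose axes are the flange's). Camera axes: x right, y down, z forward; pixel columns grow to the right and rows downward; lengths in mm; the calibration is good to about 2 mm. A picture is of the moment at which its call begins: read the wrist's pose just before it. There is no depth.
- robot.close_job(): hands the job in; it is judged then, once.
Trained networks look in a picture, given as the dict that the camera call returned (one of the last four; its "shot" number tells which), for a name from the list of things; names that differ only in an ending like _2 or _b are one class to them, and where a whole thing is asked for, a point or a joint stands for the part that bears it (a point fixed in the world has none). Each returns a list of dicts, best first, with "conf" (0 to 1); they miss things now and then, are a little off and sometimes report something else, mostly with a low value. They report only what shows in the picture. A call takes as long as a camera call. They do not tell look-alikes from the thing itself.
- robot.boxes_of(picture, query): "bbox" ([left, top, width, height] in pixels, round what is visible of it).
The state is a dict: "time_s": time; "joint_pos": joint angles; "qd": joint speeds; "joint_efforts": joint torques, N m; "position": TCP position; "ee_rot": TCP orientation; "contact_force": force on the tool from outside, world axes, zero at the start; "wrist_torque": the same for the moment, N m; "finger_gap": finger opening in mm; "grasp_force": force on a finger pad.
Only numpy, scipy, OpenCV 4.12 (cv2) and the standard library are available. Lean on these libraries where they do the work, as an engineer would, in place of code of your own. Each camera call takes 0.05 s, during which the arm holds its last target. There are 200 camera calls.

## Working session

There is one attempt and no reset: what is moved stays moved. The work goes in short steps, Python scripts to look and compute and a tool call to move; the robot and the scene stay as the last step left them, time stands still between calls to the robot, and variables do not carry over. Pictures are saved under pics/ and viewed, at most 14 in all, crops included, and the job is handed in when it is done.

Besides the shell and the picture viewer there is one more tool, called after "Request:" in YAML: its name, and indented under it one key for each argument. play_rows: Moves the arm, as the interface text tells. Scaled input: -1 to 1 covers 0.15 m each way for a shift and 2 rad each way for a turn. Its arguments: {"type":"object","properties":{"series":{"type":"array"},"force":{"type":"number"}},"required":["series"]}

```bash
mkdir -p pics; ls
python3 - <<'E'
from bench import robot
import cv2,numpy as np
o=robot.get_obs();print({k:np.round(v,3).tolist() for k,v in o.items()})
for n in("scene","top"):
    p=robot.snapshot(n);cv2.imwrite(f"pics/{n}0.png",p["pixels"][:,:,::-1])
    print(n,p["fov_y"],p["cx"],p["cy"],p["origin"],p["orientation"])
    for q in["bob44","bob36","bob28","bob20","well1","jack","jar"]:
        print(q,[(np.round(d["bbox"]).tolist(),round(d["conf"],2)) for d in robot.boxes_of(p,q)])
E
```

```text
pics
{'time_s': 0.0, 'joint_pos': [-1.237, 0.125, 1.652, -0.0, 1.367, -0.083], 'qd': [0.001, 0.0, -0.001, 0.001, -0.002, -0.001], 'joint_efforts': [0.003, -42.36, -36.546, 0.0, 0.007, -0.0], 'position': [262.897, -593.814, 230.061], 'ee_rot': [-3.072, -0.65, 0.0], 'contact_force': [-0.591, 0.478, -0.252], 'wrist_torque': [0.005, -0.001, 0.031], 'grasp_force': 0.0, 'finger_gap': 85.439}
scene 42.289456610253524 274.8768692363739 203.23309216577283 [901.19154658 720.66547162 962.62256323] [-0.75193957 -2.66519691  1.05290346]
bob44 [([287.0, 132.0, 7.0, 38.0], 0.85), ([194.0, 137.0, 14.0, 36.0], 0.85), ([273.0, 183.0, 4.0, 32.0], 0.79), ([306.0, 218.0, 21.0, 35.0], 0.73), ([289.0, 197.0, 19.0, 36.0], 0.68), ([227.0, 137.0, 14.0, 34.0], 0.63), ([250.0, 160.0, 10.0, 35.0], 0.58), ([257.0, 126.0, 14.0, 34.0], 0.57), ([328.0, 356.0, 50.0, 63.0], 0.17)]
bob36 [([287.0, 132.0, 7.0, 38.0], 0.85), ([194.0, 137.0, 14.0, 36.0], 0.85), ([273.0, 183.0, 4.0, 32.0], 0.79), ([306.0, 218.0, 21.0, 35.0], 0.73), ([289.0, 197.0, 19.0, 36.0], 0.68), ([227.0, 137.0, 14.0, 34.0], 0.63), ([250.0, 160.0, 10.0
[... 1571 characters left out ...]
337.0, 235.0, 11.0, 7.0], 0.69), ([354.0, 178.0, 10.0, 13.0], 0.61), ([222.0, 215.0, 16.0, 14.0], 0.53), ([274.0, 204.0, 6.0, 12.0], 0.43), ([243.0, 210.0, 15.0, 19.0], 0.42), ([299.0, 201.0, 10.0, 16.0], 0.41)]
bob20 [([337.0, 235.0, 11.0, 7.0], 0.69), ([354.0, 178.0, 10.0, 13.0], 0.61), ([222.0, 215.0, 16.0, 14.0], 0.53), ([274.0, 204.0, 6.0, 12.0], 0.43), ([243.0, 210.0, 15.0, 19.0], 0.42), ([299.0, 201.0, 10.0, 16.0], 0.41)]
well1 [([261.0, 148.0, 22.0, 23.0], 0.97), ([312.0, 153.0, 19.0, 22.0], 0.89), ([235.0, 150.0, 20.0, 21.0], 0.72), ([286.0, 149.0, 18.0, 28.0], 0.56), ([98.0, 164.0, 34.0, 26.0], 0.38)]
jack [([390.0, 164.0, 60.0, 64.0], 0.85)]
jar [([96.0, 160.0, 36.0, 30.0], 0.66)]
```

View pics/scene0.png

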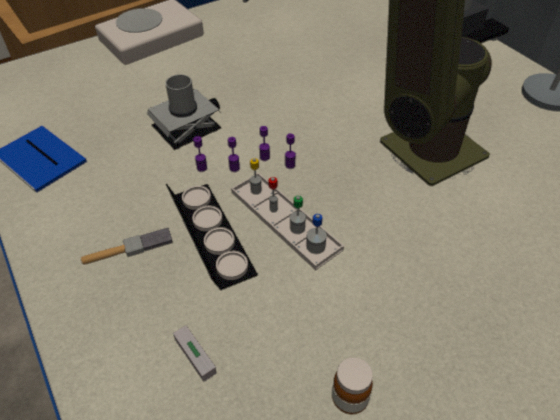

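View pics/top0.png

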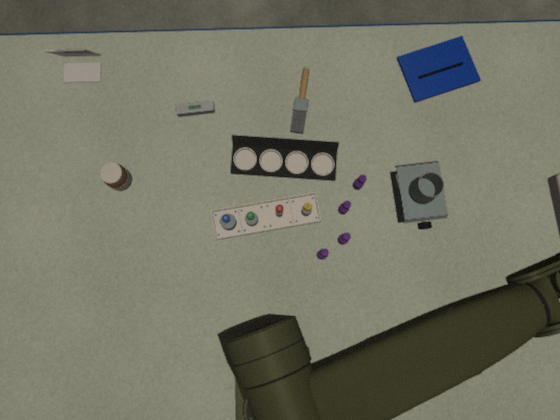

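Top view: black rack with four cups at (245,159) to (322,164), the jack on its right (-y, 420,190) and the jar on the left (115,175). So bob44 goes to well4, bob36 to well3, bob28 to well2 and bob20 to well1.

Things that could be mistaken for the bobs are the four purple bobs at top (323,254), (344,238), (345,207) and (360,182). The ones meant are blue (228,218), green (251,216), red (279,210) and yellow (307,208), all in the white tray. Next I locate them and check in a crop.

```bash
cat > h.py <<'E'
from bench import robot
import cv2,numpy as np
from scipy.spatial.transform import Rotation as R
HUE={"bob44":(105,125),"bob36":(50,85),"bob28":(20,34),"bob20":(0,6)}
def cam(p,obs=None):
    if "mount" in p:
        M=np.array(p["mount"]);Rt=R.from_rotvec(obs["ee_rot"]).as_matrix()
        return Rt@M[:3,:3],Rt@M[:3,3]+obs["position"]
    return R.from_rotvec(p["orientation"]).as_matrix(),np.array(p["origin"])
def ray(p,uv,obs=None):
    Rm,o=cam(p,obs);f=p["pixels"].shape[0]/2/np.tan(np.radians(p["fov_y"])/2)
    d=Rm@[(uv[0]-p["cx"])/f,(uv[1]-p["cy"])/f,1];return o,d/np.linalg.norm(d)
def atz(p,uv,z,obs=None):
    o,d=ray(p,uv,obs);return o+d*(z-o[2])/d[2]
def blob(p,name,roi):
    x0,y0,x1,y1=roi;h=cv2.cvtColor(p["pixels"],cv2.COLOR_RGB2HSV)[y0:y1,x0:x1]
    a,b=HUE[name];m=((h[...,0]>=a)&(h[...,0]<=b)&(h[...,1]>110)&(h[...,2]>50)).astype(np.uint8)
    n,_,s,c=cv2.connectedComponentsWithStats(m)
    i=1+np.argmax(s[1:,4]);return c[i]+[x0,y0],s[i,4]
def tri(rs):
    A=[np.eye(3)-np.outer(d,d) for o,d in rs];return np.linalg.solve(sum(A),sum(a@o for a,(o,d) in zip(A,rs)))
E
python3 - <<'E'
from h import *
s,t=robot.snapshot("scene"),robot.snapshot("top")
for n in HUE:
    a,na=blob(s,n,(225,150,345,265));b,nb=blob(t,n,(208,190,322,242))
    print(n,a.round(1),na,b.round(1),nb,tri([ray(s,a),ray(t,b)]).round(1),atz(s,a,99)[:2].round(1),atz(t,b,99)[:2].round(1))
g=cv2.cvtColor(t["pixels"],cv2.COLOR_RGB2GRAY)[135:185,228:342]
_,m=cv2.threshold(g,0,255,cv2.THRESH_OTSU)
m=(g>110).astype(np.uint8)
for c in cv2.findContours(m,cv2.RETR_EXTERNAL,cv2.CHAIN_APPROX_NONE)[0]:
    if 250<cv2.contourArea(c)<700:
        e=cv2.fitEllipse(c);u=np.array(e[0])+[228,135];print("well",u.round(1),np.round(e[1],1),atz(t,u,20)[:2].round(1))
g=cv2.cvtColor(s["pixels"],cv2.COLOR_RGB2GRAY)[183:283,175:255]
m=(g>110).astype(np.uint8)
for b in robot.boxes_of(s,"well1"): x,y,w,h=b["bbox"];print("scene well",atz(s,(x+w/2,y+h/2),18)[:2].round(1))
b=robot.boxes_of(t,"jar")[0]["bbox"];print("jar",atz(t,(b[0]+b[2]/2,b[1]+b[3]/2),50)[:2])
c=np.hstack([cv2.resize(t["pixels"][130:265,205:375],None,fx=2.3,fy=2.3),cv2.resize(s["pixels"][120:285,165:350],(390,310))])
cv2.imwrite("pics/crop1.png",c[:,:,::-1])
E
```

```text
bob44 [316.9 220.1] 77 [225.5 218.2] 32 [452.6 115.2  99.2] [452.1 115.4] [453.  114.9]
bob36 [297.7 202. ] 63 [250.2 215.8] 20 [457.7  48.8  97.8] [458.  50.] [457.8  48.5]
bob28 [254.2 163.7] 81 [307.4 206.1] 40 [ 479.  -105.7  100. ] [ 477.9 -106. ] [ 479.9 -106.3]
bob20 [272.4 182.6] 73 [279.1 208.5] 37 [475.  -29.4 100.3] [474.  -30.2] [475.6 -29.7]
well [322.  163.8] [21.4 22. ] [ 615.3 -158.1]
well [296.2 162. ] [21.7 22. ] [622.6 -83.9]
well [270.4 160.1] [21.7 21.9] [630.3  -9.3]
well [244.4 158.5] [21.3 22.2] [637.2  65.6]
scene well [622.8 -74.4]
scene well [632.8  -8.7]
scene well [ 615.3 -156.4]
scene well [629.4  69.3]
jar [588.20306887 433.0968908 ]
```

View pics/crop1.png

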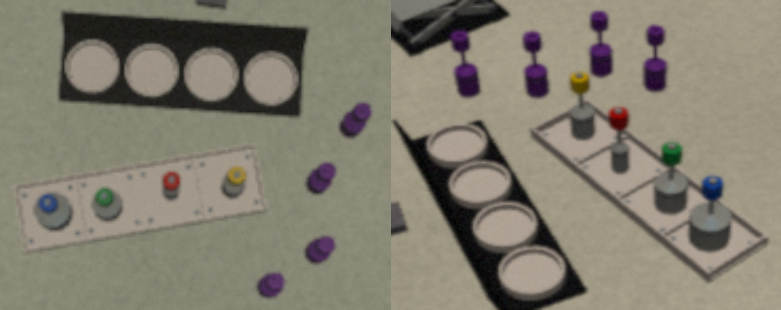

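The crop matches the description: blue, green, red and yellow couplings with cylinder sizes to suit, all in the tray, and the purple ones loose on the bench. First I square the tool up (y along world x).

Request:
play_rows:
  series:
    - {"translation": [0,0,0],"rot": [0,0,-0.0722],"fingers": 0.1}
    - {"translation": [0,0,0],"rot": [0,0,-0.0722],"fingers": 0.1}
    - {"translation": [0,0,0],"rot": [0,0,-0.0722],"fingers": 0.1}
    - {"translation": [0,0,0],"rot": [0,0,-0.0722],"fingers": 0.1}
    - {"translation": [0,0,0],"rot": [0,0,-0.0722],"fingers": 0.1}
    - {"translation": [0,0,0],"rot": [0,0,-0.0722],"fingers": 0.1}
    - {"translation": [0,0,0],"rot": [0,0,-0.0722],"fingers": 0.1}
    - {"translation": [0,0,0],"rot": [0,0,-0.0722],"fingers": 0.1}
    - {"translation": [0.2,0.1,0],"rot": [0,0,0],"fingers": 0.1}
  force: 40

```text
time_s: 2.12
position: [277.4, -565.1, 231.2]
ee_rot: [2.222, 2.221, -0.001]
contact_force: [0.6, 1.0, -0.6]
finger_gap: 46.8
grasp_force: 0.0
```

Request:
play_rows:
  series:
    - {"translation": [0.254,0.112,0.04],"rot": [0,0,0],"fingers": 0.1}
    - {"translation": [0.254,0.112,0.04],"rot": [0,0,0],"fingers": 0.1}
    - {"translation": [0.254,0.112,0.04],"rot": [0,0,0],"fingers": 0.1}
    - {"translation": [0.254,0.112,0.04],"rot": [0,0,0],"fingers": 0.1}
    - {"translation": [0.254,0.112,0.04],"rot": [0,0,0],"fingers": 0.1}
    - {"translation": [0.254,0.112,0.04],"rot": [0,0,0],"fingers": 0.1}
    - {"translation": [0.254,0.112,0.04],"rot": [0,0,0],"fingers": 0.1}
    - {"translation": [0.254,0.112,0.04],"rot": [0,0,0],"fingers": 0.1}
    - {"translation": [0.254,0.112,0.04],"rot": [0,0,0],"fingers": 0.1}
    - {"translation": [0.254,0.112,0.04],"rot": [0,0,0],"fingers": 0.1}
    - {"translation": [0.254,0.112,0.04],"rot": [0,0,0],"fingers": 0.1}
    - {"translation": [0.254,0.112,0.04],"rot": [0,0,0],"fingers": 0.1}

```text
time_s: 3.62
position: [479.6, -105.6, 159.4]
ee_rot: [2.22, 2.222, 0.001]
contact_force: [0.5, -0.3, 0.2]
finger_gap: 46.9
grasp_force: 0.0
```

Run:
```python
from h import *
o=robot.get_obs();w=robot.snapshot("wrist");print(np.round(o["position"],1),w["fov_y"],np.round(w["mount"],3).tolist())
cv2.imwrite("pics/w1.png",w["pixels"][:,:,::-1])
for n in HUE:
    try:
        u,k=blob(w,n,(0,0,560,420));print(n,u.round(),k,atz(w,u,99,o)[:2].round(1),atz(w,u,110,o)[:2].round(1))
    except Exception as e: print(n,e)
```

```text
[ 479.6 -105.6  159.4] 58.95538628593882 [[0.001, -0.958, -0.287, 73.597], [1.0, 0.001, 0.002, -0.275], [-0.001, -0.287, 0.958, -143.459], [0.0, 0.0, 0.0, 1.0]]
bob44 attempt to get argmax of an empty sequence
bob36 attempt to get argmax of an empty sequence
bob28 [281. 231.] 1079 [ 478.  -106.7] [ 478.  -102.7]
bob20 [272.  92.] 1012 [473.4 -29.5] [473.8 -29.7]
```

View pics/w1.png

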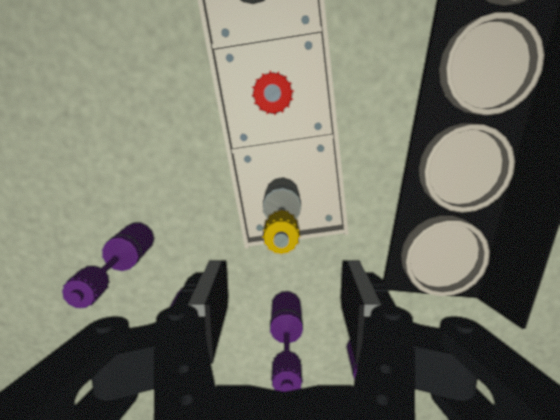

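Wrist view: yellow coupling at (281,231), midway between the fingers; red at (272,92); nearest purple one at (287,372), clear of the fingers. I lower and grip.

Request:
play_rows:
  series:
    - {"translation": [0,-0.008,0.14],"rot": [0,0,0],"fingers": 0.1}
    - {"translation": [0,0,0.14],"rot": [0,0,0],"fingers": 0.1}
    - {"translation": [0,0,0.14],"rot": [0,0,0],"fingers": 0.1}
    - {"translation": [0,0,0.12],"rot": [0,0,0],"fingers": 0.1}
    - {"translation": [0,0,0],"rot": [0,0,0],"fingers": -1}
    - {"translation": [0,0,0],"rot": [0,0,0],"fingers": -1}
    - {"translation": [0,0,0],"rot": [0,0,0],"fingers": -1}
    - {"translation": [0,0,0],"rot": [0,0,0],"fingers": -1}
    - {"translation": [0,0,0],"rot": [0,0,0],"fingers": -1}
  force: 40

```text
time_s: 4.8
position: [478.1, -107.0, 78.7]
ee_rot: [2.22, 2.222, 0.0]
contact_force: [-0.7, 0.5, -1.1]
finger_gap: 18.7
grasp_force: 39.0
```

Request:
play_rows:
  series:
    - {"translation": [0,0,-0.15],"rot": [0,0,0],"fingers": -1}
    - {"translation": [0,0,-0.3],"rot": [0,0,0],"fingers": -1}
    - {"translation": [0,0,-0.3],"rot": [0,0,0],"fingers": -1}
    - {"translation": [0.08,0.12,0],"rot": [0,0,0],"fingers": -1}
    - {"translation": [0.14,0.213,0],"rot": [0,0,0],"fingers": -1}
    - {"translation": [0.14,0.213,0],"rot": [0,0,0],"fingers": -1}
    - {"translation": [0.14,0.213,0],"rot": [0,0,0],"fingers": -1}
    - {"translation": [0.1,0.16,0],"rot": [0,0,0],"fingers": -1}
    - {"translation": [0.05,0.094,0],"rot": [0,0,0],"fingers": -1}
    - {"translation": [0,0,0],"rot": [0,0,0],"fingers": -1}

```text
time_s: 6.05
position: [629.8, -8.7, 189.7]
ee_rot: [-2.218, -2.223, 0.002]
contact_force: [-0.3, -0.3, -0.6]
finger_gap: 18.6
grasp_force: 39.2
```

Run:
```python
from h import *
o=robot.get_obs();w=robot.snapshot("wrist");print(np.round(o["position"],1),o["finger_gap"],o["contact_force"])
cv2.imwrite("pics/w2.png",w["pixels"][:,:,::-1])
for b in robot.boxes_of(w,"well2"): x,y,a,h=b["bbox"];print("well",np.round(b["bbox"]),b["conf"],atz(w,(x+a/2,y+h/2),20,o)[:2].round(1))
```

```text
[629.8  -8.7 189.7] 18.573619849691323 [-0.31269977 -0.25464445 -0.63125907]
well [249.  54.  84.  88.] 0.87 [635.3  64.4]
well [240. 231.  67.  47.] 0.75 [619.9 -72.4]
well [251. 334.  49.  31.] 0.65 [ 622.3 -174.7]
well [242. 147.  76.  73.] 0.56 [626.3  -6.2]
well [ 29. 196.  93.  70.] 0.27 [443.2 -50.2]
```

View pics/w2.png

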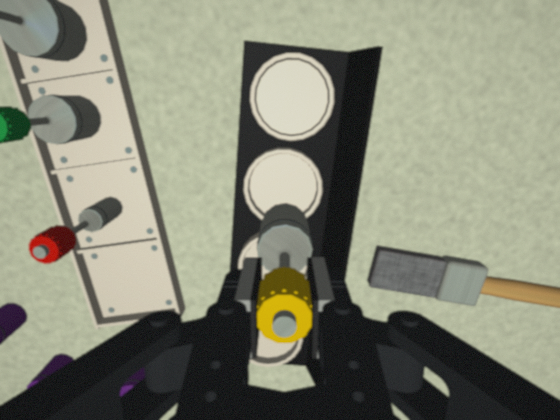

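Wrist view: yellow bob held upright, well1 at (292,96), well2 at (283,187), agreeing with the top view. I lower and release.

Request:
play_rows:
  series:
    - {"translation": [0,0,0.2],"rot": [0,0,0],"fingers": -1}
    - {"translation": [0,0,0.2],"rot": [0,0,0],"fingers": -1}
    - {"translation": [0,0,0.2],"rot": [0,0,0],"fingers": -1}
    - {"translation": [0,0,0.08],"rot": [0,0,0],"fingers": -1}
    - {"translation": [0,0,0.03],"rot": [0,0,0],"fingers": -1}
    - {"translation": [0,0,0.01],"rot": [0,0,0],"fingers": -1}
    - {"translation": [0,0,0],"rot": [0,0,0],"fingers": -1}
    - {"translation": [0,0,0],"rot": [0,0,0],"fingers": 0.1}
    - {"translation": [0,0,0],"rot": [0,0,0],"fingers": 0.1}
    - {"translation": [0,0,0],"rot": [0,0,0],"fingers": 0.1}
    - {"translation": [0,0,0],"rot": [0,0,0],"fingers": 0.1}

```text
time_s: 7.52
position: [629.8, -9.2, 82.9]
ee_rot: [2.22, 2.223, -0.0]
contact_force: [0.2, 0.1, -0.4]
finger_gap: 46.7
grasp_force: 0.0
```

Request:
play_rows:
  series:
    - {"translation": [0,0,-0.1],"rot": [0,0,0],"fingers": 0.1}
    - {"translation": [0,0,-0.21],"rot": [0,0,0],"fingers": 0.1}
    - {"translation": [0,0,-0.21],"rot": [0,0,0],"fingers": 0.1}
    - {"translation": [-0.02,-0.15,0],"rot": [0,0,0],"fingers": 0.1}
    - {"translation": [-0.03,-0.25,0],"rot": [0,0,0],"fingers": 0.1}
    - {"translation": [-0.03,-0.25,0],"rot": [0,0,0],"fingers": 0.1}
    - {"translation": [-0.03,-0.25,0],"rot": [0,0,0],"fingers": 0.1}
    - {"translation": [-0.027,-0.137,0],"rot": [0,0,0],"fingers": 0.1}
    - {"translation": [0,0,0],"rot": [0,0,0],"fingers": 0.1}

```text
time_s: 8.65
position: [473.8, -30.1, 161.9]
ee_rot: [2.22, 2.221, 0.002]
contact_force: [1.0, 0.0, 0.2]
finger_gap: 47.2
grasp_force: 0.0
```

```bash
cat > look.py <<'E'
import sys
from h import *
n=sys.argv[1]
o=robot.get_obs();w=robot.snapshot("wrist");u,k=blob(w,n,(150,100,420,300))
print(np.round(o["position"],1),u.round(),k,atz(w,u,99,o)[:2].round(1))
s,t=robot.snapshot("scene"),robot.snapshot("top")
cv2.imwrite(f"pics/{n}_l.png",np.hstack([cv2.resize(s["pixels"][120:285,165:350],(390,348)),cv2.resize(t["pixels"][130:265,205:375],(390,310)) if 0 else cv2.resize(w["pixels"],(400,348))])[:,:,::-1])
E
python3 look.py bob20
```

```text
[473.8 -30.1 161.9] [284. 228.] 967 [473.8 -30.4]
```

View pics/bob20_l.png

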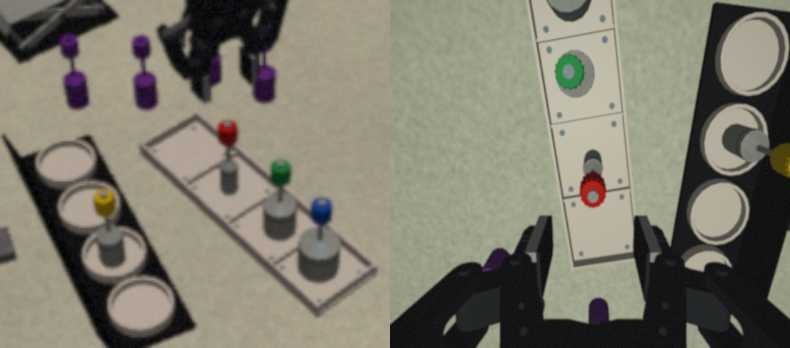

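The left half shows yellow upright in well2 (110,235); in the right half, red is centred between the fingers (593,190). Next: grip red.

Request:
play_rows:
  series:
    - {"translation": [0,0,0.14],"rot": [0,0,0],"fingers": 0.1}
    - {"translation": [0,0,0.14],"rot": [0,0,0],"fingers": 0.1}
    - {"translation": [0,0,0.14],"rot": [0,0,0],"fingers": 0.1}
    - {"translation": [0,0,0.13],"rot": [0,0,0],"fingers": 0.1}
    - {"translation": [0,0,0],"rot": [0,0,0],"fingers": -1}
    - {"translation": [0,0,0],"rot": [0,0,0],"fingers": -1}
    - {"translation": [0,0,0],"rot": [0,0,0],"fingers": -1}
    - {"translation": [0,0,0],"rot": [0,0,0],"fingers": -1}
    - {"translation": [0,0,0],"rot": [0,0,0],"fingers": -1}

```text
time_s: 9.93
position: [474.5, -30.0, 78.7]
ee_rot: [2.22, 2.222, 0.001]
contact_force: [0.7, -0.2, -1.0]
finger_gap: 18.6
grasp_force: 39.0
```

Request:
play_rows:
  series:
    - {"translation": [0,0,-0.15],"rot": [0,0,0],"fingers": -1}
    - {"translation": [0,0,-0.3],"rot": [0,0,0],"fingers": -1}
    - {"translation": [0,0,-0.3],"rot": [0,0,0],"fingers": -1}
    - {"translation": [0.08,0.14,0],"rot": [0,0,0],"fingers": -1}
    - {"translation": [0.14,0.23,0],"rot": [0,0,0],"fingers": -1}
    - {"translation": [0.14,0.23,0],"rot": [0,0,0],"fingers": -1}
    - {"translation": [0.14,0.23,0],"rot": [0,0,0],"fingers": -1}
    - {"translation": [0.09,0.17,0],"rot": [0,0,0],"fingers": -1}
    - {"translation": [0.047,0.087,0],"rot": [0,0,0],"fingers": -1}
    - {"translation": [0,0,0],"rot": [0,0,0],"fingers": -1}

```text
time_s: 11.18
position: [637.2, 65.9, 190.6]
ee_rot: [-2.219, -2.223, 0.001]
contact_force: [-0.1, 0.8, -0.8]
finger_gap: 19.0
grasp_force: 39.2
```

Request:
play_rows:
  series:
    - {"translation": [0,0,0.2],"rot": [0,0,0],"fingers": -1}
    - {"translation": [0,0,0.2],"rot": [0,0,0],"fingers": -1}
    - {"translation": [0,0,0.2],"rot": [0,0,0],"fingers": -1}
    - {"translation": [0,0,0.09],"rot": [0,0,0],"fingers": -1}
    - {"translation": [0,0,0.03],"rot": [0,0,0],"fingers": -1}
    - {"translation": [0,0,0.013],"rot": [0,0,0],"fingers": -1}
    - {"translation": [0,0,0],"rot": [0,0,0],"fingers": -1}
    - {"translation": [0,0,0],"rot": [0,0,0],"fingers": 0.1}
    - {"translation": [0,0,0],"rot": [0,0,0],"fingers": 0.1}
    - {"translation": [0,0,0],"rot": [0,0,0],"fingers": 0.1}
    - {"translation": [0,0,0],"rot": [0,0,0],"fingers": 0.1}

```text
time_s: 12.55
position: [637.2, 65.8, 80.9]
ee_rot: [2.22, 2.223, 0.0]
contact_force: [-0.6, 0.4, -0.0]
finger_gap: 46.9
grasp_force: 0.0
```

Request:
play_rows:
  series:
    - {"translation": [0,0,-0.1],"rot": [0,0,0],"fingers": 0.1}
    - {"translation": [0,0,-0.22],"rot": [0,0,0],"fingers": 0.1}
    - {"translation": [0,0,-0.22],"rot": [0,0,0],"fingers": 0.1}
    - {"translation": [-0.02,-0.17,0],"rot": [0,0,0],"fingers": 0.1}
    - {"translation": [-0.025,-0.29,0],"rot": [0,0,0],"fingers": 0.1}
    - {"translation": [-0.025,-0.29,0],"rot": [0,0,0],"fingers": 0.1}
    - {"translation": [-0.025,-0.29,0],"rot": [0,0,0],"fingers": 0.1}
    - {"translation": [-0.018,-0.153,0],"rot": [0,0,0],"fingers": 0.1}
    - {"translation": [0,0,0],"rot": [0,0,0],"fingers": 0.1}

```text
time_s: 13.68
position: [457.7, 48.6, 162.9]
ee_rot: [2.219, 2.222, 0.002]
contact_force: [0.3, -0.9, -0.1]
finger_gap: 47.4
grasp_force: 0.0
```

```bash
python3 look.py bob36
```

```text
[457.7  48.6 162.9] [283. 227.] 908 [457.2  48.8]
```

View pics/bob36_l.png

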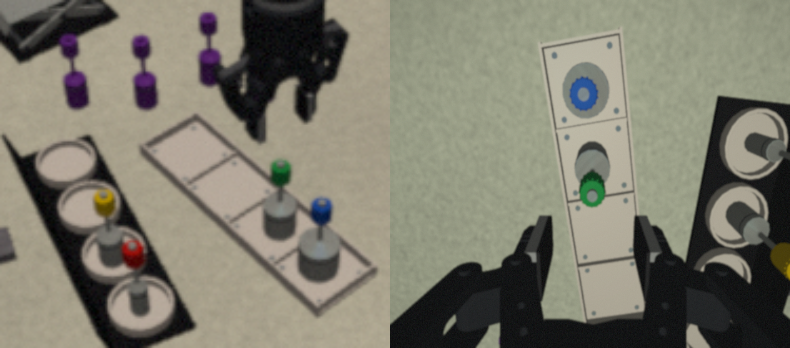

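Red stands in well1 (140,285) and yellow in well2; green is centred between the fingers (593,190). Next: green to well3.

Request:
play_rows:
  series:
    - {"translation": [0,0,0.14],"rot": [0,0,0],"fingers": 0.1}
    - {"translation": [0,0,0.14],"rot": [0,0,0],"fingers": 0.1}
    - {"translation": [0,0,0.14],"rot": [0,0,0],"fingers": 0.1}
    - {"translation": [0,0,0.14],"rot": [0,0,0],"fingers": 0.1}
    - {"translation": [0,0,0],"rot": [0,0,0],"fingers": -1}
    - {"translation": [0,0,0],"rot": [0,0,0],"fingers": -1}
    - {"translation": [0,0,0],"rot": [0,0,0],"fingers": -1}
    - {"translation": [0,0,0],"rot": [0,0,0],"fingers": -1}
    - {"translation": [0,0,0],"rot": [0,0,0],"fingers": -1}

```text
time_s: 14.95
position: [458.4, 48.6, 78.2]
ee_rot: [2.22, 2.222, 0.001]
contact_force: [-0.4, 0.1, -0.8]
finger_gap: 18.8
grasp_force: 39.0
```

Request:
play_rows:
  series:
    - {"translation": [0,0,-0.15],"rot": [0,0,0],"fingers": -1}
    - {"translation": [0,0,-0.3],"rot": [0,0,0],"fingers": -1}
    - {"translation": [0,0,-0.3],"rot": [0,0,0],"fingers": -1}
    - {"translation": [-0.11,0.14,0],"rot": [0,0,0],"fingers": -1}
    - {"translation": [-0.19,0.23,0],"rot": [0,0,0],"fingers": -1}
    - {"translation": [-0.19,0.23,0],"rot": [0,0,0],"fingers": -1}
    - {"translation": [-0.19,0.23,0],"rot": [0,0,0],"fingers": -1}
    - {"translation": [-0.13,0.18,0],"rot": [0,0,0],"fingers": -1}
    - {"translation": [-0.073,0.09,0],"rot": [0,0,0],"fingers": -1}
    - {"translation": [0,0,0],"rot": [0,0,0],"fingers": -1}

```text
time_s: 16.2
position: [623.5, -83.9, 190.0]
ee_rot: [-2.22, -2.221, 0.001]
contact_force: [0.7, 0.6, -1.1]
finger_gap: 18.8
grasp_force: 39.4
```

Request:
play_rows:
  series:
    - {"translation": [0,0,0.2],"rot": [0,0,0],"fingers": -1}
    - {"translation": [0,0,0.2],"rot": [0,0,0],"fingers": -1}
    - {"translation": [0,0,0.2],"rot": [0,0,0],"fingers": -1}
    - {"translation": [0,0,0.09],"rot": [0,0,0],"fingers": -1}
    - {"translation": [0,0,0.03],"rot": [0,0,0],"fingers": -1}
    - {"translation": [0,0,0.013],"rot": [0,0,0],"fingers": -1}
    - {"translation": [0,0,0],"rot": [0,0,0],"fingers": -1}
    - {"translation": [0,0,0],"rot": [0,0,0],"fingers": 0.1}
    - {"translation": [0,0,0],"rot": [0,0,0],"fingers": 0.1}
    - {"translation": [0,0,0],"rot": [0,0,0],"fingers": 0.1}
    - {"translation": [0,0,0],"rot": [0,0,0],"fingers": 0.1}

```text
time_s: 17.58
position: [623.5, -83.6, 80.5]
ee_rot: [2.22, 2.223, 0.0]
contact_force: [-0.0, 0.1, 0.1]
finger_gap: 46.9
grasp_force: 0.0
```

Request:
play_rows:
  series:
    - {"translation": [0,0,-0.1],"rot": [0,0,0],"fingers": 0.1}
    - {"translation": [0,0,-0.22],"rot": [0,0,0],"fingers": 0.1}
    - {"translation": [0,0,-0.22],"rot": [0,0,0],"fingers": 0.1}
    - {"translation": [0.13,-0.11,0],"rot": [0,0,0],"fingers": 0.1}
    - {"translation": [0.22,-0.19,0],"rot": [0,0,0],"fingers": 0.1}
    - {"translation": [0.22,-0.19,0],"rot": [0,0,0],"fingers": 0.1}
    - {"translation": [0.22,-0.19,0],"rot": [0,0,0],"fingers": 0.1}
    - {"translation": [0.22,-0.19,0],"rot": [0,0,0],"fingers": 0.1}
    - {"translation": [0.2,-0.17,0],"rot": [0,0,0],"fingers": 0.1}
    - {"translation": [0.117,-0.097,0],"rot": [0,0,0],"fingers": 0.1}
    - {"translation": [0,0,0],"rot": [0,0,0],"fingers": 0.1}

```text
time_s: 18.95
position: [452.3, 116.1, 162.6]
ee_rot: [2.217, 2.225, 0.002]
contact_force: [0.4, -1.0, 0.3]
finger_gap: 47.1
grasp_force: 0.0
```

```bash
python3 look.py bob44
```

```text
[452.3 116.1 162.6] [282. 230.] 944 [451.1 114.5]
```

View pics/bob44_l.png

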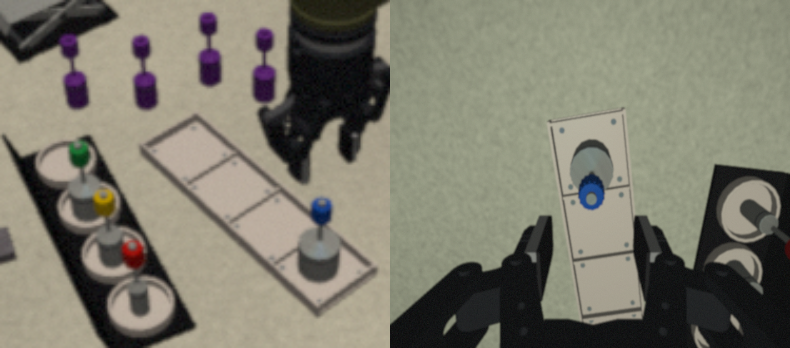

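Green stands in well3 (85,195), with yellow and red still upright; blue is centred between the fingers (592,192). Last one: blue to well4.

Request:
play_rows:
  series:
    - {"translation": [-0.008,0,0.14],"rot": [0,0,0],"fingers": 0.1}
    - {"translation": [0,0,0.14],"rot": [0,0,0],"fingers": 0.1}
    - {"translation": [0,0,0.14],"rot": [0,0,0],"fingers": 0.1}
    - {"translation": [0,0,0.14],"rot": [0,0,0],"fingers": 0.1}
    - {"translation": [0,0,0],"rot": [0,0,0],"fingers": -1}
    - {"translation": [0,0,0],"rot": [0,0,0],"fingers": -1}
    - {"translation": [0,0,0],"rot": [0,0,0],"fingers": -1}
    - {"translation": [0,0,0],"rot": [0,0,0],"fingers": -1}
    - {"translation": [0,0,0],"rot": [0,0,0],"fingers": -1}

```text
time_s: 20.23
position: [452.7, 114.1, 77.7]
ee_rot: [2.22, 2.223, 0.001]
contact_force: [-0.2, -0.0, -2.5]
finger_gap: 19.0
grasp_force: 39.0
```

Request:
play_rows:
  series:
    - {"translation": [0,0,-0.15],"rot": [0,0,0],"fingers": -1}
    - {"translation": [0,0,-0.3],"rot": [0,0,0],"fingers": -1}
    - {"translation": [0,0,-0.3],"rot": [0,0,0],"fingers": -1}
    - {"translation": [-0.15,0.087,-0.1],"rot": [0,0,0],"fingers": -1}
    - {"translation": [-0.25,0.15,0],"rot": [0,0,0],"fingers": -1}
    - {"translation": [-0.25,0.15,0],"rot": [0,0,0],"fingers": -1}
    - {"translation": [-0.25,0.15,0],"rot": [0,0,0],"fingers": -1}
    - {"translation": [-0.25,0.15,0],"rot": [0,0,0],"fingers": -1}
    - {"translation": [-0.25,0.15,0],"rot": [0,0,0],"fingers": -1}
    - {"translation": [-0.25,0.15,0],"rot": [0,0,0],"fingers": -1}
    - {"translation": [-0.17,0.1,0],"rot": [0,0,0],"fingers": -1}
    - {"translation": [0,0,0],"rot": [0,0,0],"fingers": -1}

```text
time_s: 21.72
position: [616.4, -160.4, 204.5]
ee_rot: [-2.222, -2.22, 0.001]
contact_force: [-0.3, 1.1, -2.2]
finger_gap: 18.6
grasp_force: 39.6
```

Request:
play_rows:
  series:
    - {"translation": [0.013,-0.005,0.2],"rot": [0,0,0],"fingers": -1}
    - {"translation": [0,0,0.25],"rot": [0,0,0],"fingers": -1}
    - {"translation": [0,0,0.22],"rot": [0,0,0],"fingers": -1}
    - {"translation": [0,0,0.11],"rot": [0,0,0],"fingers": -1}
    - {"translation": [0,0,0.04],"rot": [0,0,0],"fingers": -1}
    - {"translation": [0,0,0.011],"rot": [0,0,0],"fingers": -1}
    - {"translation": [0,0,0],"rot": [0,0,0],"fingers": -1}
    - {"translation": [0,0,0],"rot": [0,0,0],"fingers": 0.1}
    - {"translation": [0,0,0],"rot": [0,0,0],"fingers": 0.1}
    - {"translation": [0,0,0],"rot": [0,0,0],"fingers": 0.1}
    - {"translation": [0,0,0],"rot": [0,0,0],"fingers": 0.1}

```text
time_s: 23.1
position: [615.3, -156.9, 80.5]
ee_rot: [2.22, 2.223, 0.0]
contact_force: [0.4, -0.3, -0.3]
finger_gap: 46.4
grasp_force: 0.0
```

Request:
play_rows:
  series:
    - {"translation": [0,0,-0.1],"rot": [0,0,0],"fingers": 0.1}
    - {"translation": [0,0,-0.22],"rot": [0,0,0],"fingers": 0.1}
    - {"translation": [0,0,-0.25],"rot": [0,0,0],"fingers": 0.1}
    - {"translation": [0,0,-0.25],"rot": [0,0,0],"fingers": 0.1}
    - {"translation": [0,-0.2,-0.1],"rot": [0,0,0],"fingers": 0.1}
    - {"translation": [0,-0.3,0],"rot": [0,0,0],"fingers": 0.1}
    - {"translation": [0,-0.3,0],"rot": [0,0,0],"fingers": 0.1}
    - {"translation": [0,-0.2,0],"rot": [0,0,0],"fingers": 0.1}
    - {"translation": [0,0,0],"rot": [0,0,0],"fingers": 0.1}

```text
time_s: 24.22
position: [464.3, -157.1, 219.5]
ee_rot: [2.22, 2.22, 0.001]
contact_force: [0.8, 0.3, 0.3]
finger_gap: 46.8
grasp_force: 0.0
```

Run:
```python
from h import *
o=robot.get_obs();print(o["time_s"],np.round(o["position"]))
s,t=robot.snapshot("scene"),robot.snapshot("top")
for n in HUE:
    try:
        a,_=blob(s,n,(160,130,260,290));print(n,atz(s,a,101)[:2].round(1))
    except Exception as e: print(n,e)
b=robot.boxes_of(t,"jar")[0]["bbox"];print("jar",np.round(b))
cv2.imwrite("pics/end.png",np.hstack([cv2.resize(s["pixels"][120:285,165:350],(390,348)),cv2.resize(t["pixels"][130:265,205:375],(400,348))])[:,:,::-1])
```

```text
24.225 [ 464. -157.  220.]
bob44 [ 615.1 -155.5]
bob36 [623.5 -83.1]
bob28 [631.5  -8.5]
bob20 [637.1  65.7]
jar [ 97. 162.  36.  30.]
```

View pics/end.png

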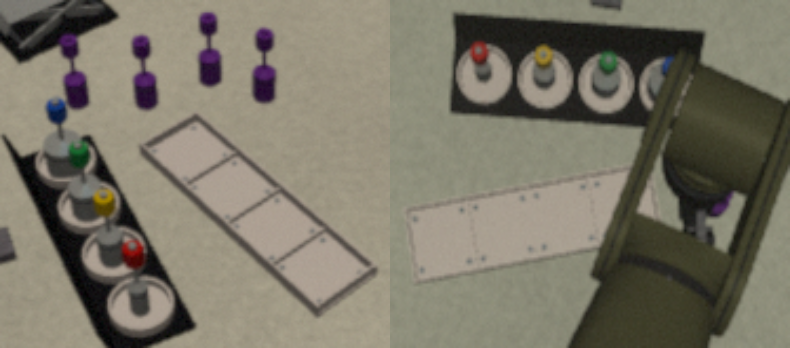

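All four bobs stand upright in their cups: blue by the jack (57,140), then green, yellow and red. The jar and the purple bobs have not moved, and the arm is clear.

```bash
python3 -c "
from bench import robot
print(robot.close_job())"
```

```text
the job is handed in; nothing more can be done
None
```

The job is handed in: all four bobs stand upright in the rack, running 44, 36, 28, 20 mm from the lab jack end, with the jar unmoved and about 24 s of the 99 s used.

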